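# The orange sweets from the middle of the stack

### The job

A customer wants the jar of orange sweets that is in the middle of the stack of three small jars. Take it out and stand it in the middle of the cream disc on the plywood serving board, and stack the red jar squarely back on the yellow one; the yellow jar stays where it is, the three jars stay upright, and they are set down, not dropped.

Things in the scene. Friction and masses are not known exactly. Their poses are not given: they have to be found in the camera images.
- red_jar_mid (a point): centre, half-way up, of the top jar of the stack of three: a round clear jar of red sweets with a flat dark red lid with a dot of red on it; 60 mm in diameter, 50 mm high (its underside 25 mm below this point, its flat top 25 mm above), 0.14 to 0.28 kg; z is up along its axis. The jars simply rest flat on one another, with no lip or catch; take each across its diameter from above.
- orange_jar_mid (a point): centre, half-way up, of the middle jar of the stack of three, the one wanted: a round clear jar of orange sweets with a flat dark red lid with a dot of orange on it; 60 mm in diameter, 50 mm high (its underside 25 mm below this point, its flat top 25 mm above), 0.14 to 0.28 kg; z is up along its axis. A similar orange jar at the bottom of a nearby stack of two (100 mm high) is not wanted.
- yellow_jar_mid (a point): centre, half-way up, of the bottom jar of the stack of three: a round clear jar of yellow sweets with a flat dark red lid with a dot of yellow on it; 60 mm in diameter, 50 mm high (its underside 25 mm below this point, its flat top 25 mm above), 0.14 to 0.28 kg; z is up along its axis. It stands on the counter and stays there.
- spot (a point): centre of the cream disc (82 mm across, black rim, flush) on top of the fixed plywood serving board (250 x 120 mm, 10 mm thick). x along the board's length, z up. The bare half, centred on x = -130 mm, y = 0, is free for setting a jar down meanwhile. Stack, board and other stack stand side by side in any order, 200 mm or more from centre to centre; over 160 mm above the counter the space round them is clear.

How it is judged:
By the outcome, as a careful person would: the job done as asked, in the order asked, and still so for the second after the job is handed in, with the robot touching nothing.
It also fails if it takes over 72 s, if anything falls off the work surface, if the arm or the gripper's body presses on something with over 40 N, if the wrist force passes 120 N, or if a joint passes its speed limit or range.

### The arm

A 6-joint arm with a two-finger parallel gripper is mounted at the origin on the work surface. World frame = base frame: x ahead of the robot, y to its left, z up, the work surface at z = 0. Lengths are in mm, angles in rad, forces in N, time in s.
With the tool pointing down it reaches from about 275 to 750 mm from the base axis. Payload 10.2 kg.
Tool frame: the origin (TCP) lies midway between the tips of the shut fingers; the grasp point (between the pads) lies 19 mm behind it; x points along the fingers, y is the direction in which the jaws open and shut, and the axes are right-handed (so a half turn about x gives the same grasp; the last joint's range is limited). The gripper opens to 85 mm and grips with 20 to 120 N. Pads are 22 mm wide; open, the fingers measure 114 mm over their backs; the gripper's body (76 mm by 85 mm) begins 54 mm behind the grasp point. The pads swing forward as they close: fully open they stand 13 mm farther back than shut.
Start: joints at [-1.381, 0.313, 1.498, -0, 1.331, -0.223], TCP at [210.605, -480.912, 231.294] pointing down, gripper open.
Joint ranges: [-2.94, 2.94], [-0.97, 2.17], [0.19, 2.56], [-1.23, 4.37], [0.02, 3.11], [-2.88, 2.88]. Speed limits (rad/s): [2.39, 2.39, 3.01, 3.14, 3.14, 3.14].

### API

Orientations are given as a unit quaternion [w, x, y, z].
In Python, from rig import ctrl gives the robot as it stands.
- The arm moves only by the tool arm_command, never from a script. Its argument "plan" is a list of rows, each a list of 5 numbers: the shift along the tool's x, y, z in m, then the turn about the tool's x in rad, then the opening, from 0 (shut) to 1 (fully open). A call has 1 to 12 rows; each row shifts and turns the commanded pose from where the row before left it, along the tool's axes as they then stand; what a row does not reach is not made up. A row lasts 1/8 s, in which the tool goes at most 62.5 mm and 10.7 degrees, less where a joint would pass 70% of its speed; a pose out of reach is approached as far as the arm can. A call with a gripper value outside its range is refused whole. The fingers move at their own pace and stop on an object; "squeeze" is the grip in N (left out, the last holds). Time passes only in rows, so rows that do not move let the fingers close. It gives the time, the measured TCP pose, the force and the opening at its end, in the units of the state.
- ctrl.sense(): the state, without advancing time (a new reading comes with each control period).
- ctrl.capture(name): name is "scene" or "top" or "wrist"; returns a dict with "color" (400x640x3 uint8, red, green, blue), "fx", "fy", "cx", "cy" (pixels), "xyz" and "orientation" of the camera in the world; the wrist camera has in their place "hand_eye" (4x4, takes a point from camera to tool coordinates, whose origin is the TCP and whose axes are the tool frame's). Camera axes: x right, y up, looking along -z (the intrinsics and any distortion apply to the point x, -y, -z); pixel columns grow to the right and rows downward; lengths in mm; the calibration is good to about 2 mm. The wrist camera is an equidistant fisheye: a pixel r from the principal point sees the ray r / f radians off the axis. A picture is of the moment at which its call begins: read the wrist's pose just before it. There is no depth.
- ctrl.finish_job(): hands the job in, once; it reports no verdict.
Trained networks look in the newest picture that a camera, given by its name, has taken for a name from the list of things; names that differ only in an ending like _2 or _b are one class to them, and where a whole thing is asked for, a point or a joint stands for the part that bears it (a point fixed in the world has none). Each returns a list of dicts, best first, with "score" (0 to 1); they miss things now and then, are a little off and sometimes report something else, mostly with a low value. They report only what shows in the picture. A call takes as long as a camera call.
- ctrl.spot_in(camera, query): "uv" ([column, row] in pixels, amid what is visible of it).
- ctrl.regions_of(camera, query): "mask" (400x640 bool, what is visible of it) and "uv" ([column, row] in pixels, amid what is visible of it).
- ctrl.place_of(camera, query): "uv" ([column, row] in pixels: a listed point, or the origin of a listed thing).
The state is a dict: "time_s": time; "joints": joint angles; "dq": joint speeds; "tau": joint torques, N m; "eef_pos": TCP position; "ee_rot": TCP orientation; "force": force on the tool from outside, world axes, zero at the start; "wrist_torque": the same for the moment, N m; "grip_width": opening from 0.0 (shut) to 1.0 (fully open).
Only numpy, scipy, OpenCV 4.12 (cv2) and the standard library are available. Lean on these libraries where they do the work, as an engineer would, in place of code of your own. Each camera call takes 0.05 s, during which the arm holds its last target.

## Working session

There is one attempt and no reset: what is moved stays moved. The work goes in short steps, Python scripts to look and compute and a tool call to move; the robot and the scene stay as the last step left them, time stands still between calls to the robot, and variables do not carry over. Pictures are saved under pics/ and viewed, and the job is handed in when it is done.

Besides the shell and the picture viewer there is one more tool, called after ">>>" by a JSON object that holds its "name" and its "arguments". arm_command: Moves the arm, as the interface text tells. Its arguments: {"type":"object","properties":{"plan":{"type":"array"},"squeeze":{"type":"number"}},"required":["plan"]}

```bash
ls; mkdir -p pics
cat > h.py <<'E'
import numpy as np, cv2
from rig import ctrl
from scipy.spatial.transform import Rotation as R
def q2R(q): return R.from_quat([q[1],q[2],q[3],q[0]]).as_matrix()
def save(n,name):
    c=ctrl.capture(n); cv2.imwrite('pics/'+name,c['color'][:,:,::-1]); return c
def ray(c,uv,state=None):
    u,v=uv
    x=(u-c['cx'])/c['fx']; y=(v-c['cy'])/c['fy']
    if 'hand_eye' in c:
        r=np.hypot(x,y); d=np.array([np.sin(r)*x/r,-np.sin(r)*y/r,-np.cos(r)]) if r>1e-9 else np.array([0,0,-1.])
        H=np.array(c['hand_eye']); T=q2R(state['ee_rot'])
        return T@H[:3,3]+np.array(state['eef_pos']), T@H[:3,:3]@d
    d=np.array([x,-y,-1.]); return np.array(c['xyz']), q2R(c['orientation'])@d
def atz(c,uv,z,state=None):
    o,d=ray(c,uv,state); return o+d*(z-o[2])/d[2]
E
python3 - <<'E'
from h import *
s=ctrl.sense(); print(s)
for n in ['scene','top','wrist']:
    s=ctrl.sense()
    c=save(n,n+'0.png'); print(n,{k:v for k,v in c.items() if k!='color'})
    for q in ['red_jar_mid','orange_jar_mid','yellow_jar_mid','spot']:
        for r in ctrl.place_of(n,q)[:3]: print(q,r['uv'],round(r['score'],2), atz(c,r['uv'],{'r':125,'o':75,'y':25,'s':10}[q[0]],s).round(1))
E
```

```text
pics
{'time_s': 0.0, 'joints': array([-1.38141518e+00,  3.13469352e-01,  1.49841022e+00,  1.01639206e-05,
        1.33098729e+00, -2.23379719e-01]), 'dq': array([-9.31395204e-05,  1.13655926e-03, -1.70204022e-04,  4.80458058e-04,
       -8.95775024e-04, -1.09078690e-03]), 'tau': array([-7.68889822e-04, -4.12260246e+01, -2.59746695e+01, -2.57286119e-04,
        4.00969380e-03, -9.57170343e-08]), 'eef_pos': array([ 210.55258051, -480.66414051,  230.73528136]), 'ee_rot': array([ 0.14444802,  0.69211248,  0.14534876, -0.69209018]), 'force': array([-0.14929379, -0.59293207,  0.44191637]), 'wrist_torque': array([0.02680934, 0.0310795 , 0.02194586]), 'grip_width': 0.9963947594033832}
scene {'fx': 429.54335474992223, 'fy': 429.54335474992223, 'cx': 316.4606635737989, 'cy': 198.38558803638983, 'xyz': array([1283.8575551 , -172.18981979,  691.99221059]), 'orientation': array([0.70689204, 0.33391834, 0.26404206, 0.5648752 ])}
red_jar_mid [320.0, 186.8] 0.83 [580.1  -1.6 125. ]
orange_jar_mid [314.9, 202.7] 0.68 [571.5 -10.8  75. ]
yellow_jar_mid [318.8, 221.9] 0.59 [582.   -3.9  25. ]
spot [226
[... 190 characters left out ...]
01.31439327]), 'orientation': array([-0.70219296, -0.02691896,  0.02890676,  0.71089016])}
red_jar_mid [322.9, 208.3] 0.89 [567.2 -11.6 125. ]
spot [422.3, 194.7] 0.95 [ 601.1 -217.    10. ]
spot [320.7, 208.7] 0.56 [574.7  -7.5  10. ]
wrist {'fx': 309.70691628693146, 'fy': 309.70691628693146, 'cx': 316.64304333428885, 'cy': 204.46198231856854, 'hand_eye': array([[-7.73777194e-04,  2.80974538e-01, -9.59714911e-01,
        -1.42501432e+02],
       [ 9.99998308e-01,  1.81882444e-03, -2.73761015e-04,
        -8.06509208e-01],
       [ 1.66863306e-03, -9.59713499e-01, -2.80975470e-01,
        -7.06122430e+01],
       [ 0.00000000e+00,  0.00000000e+00,  0.00000000e+00,
         1.00000000e+00]])}
```

View pics/scene0.png

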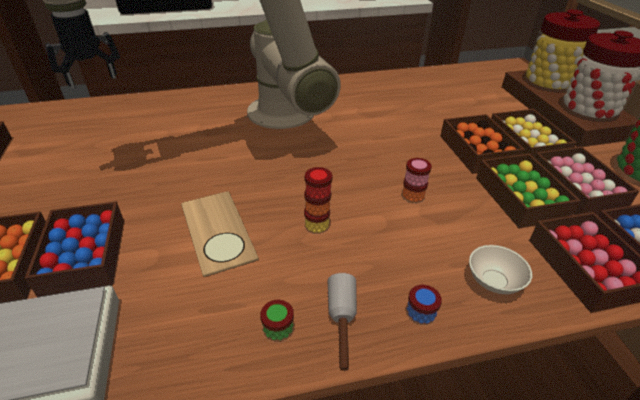

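View pics/top0.png

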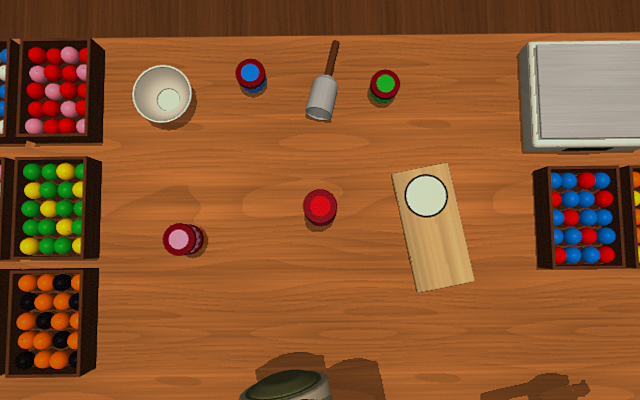

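View pics/wrist0.png

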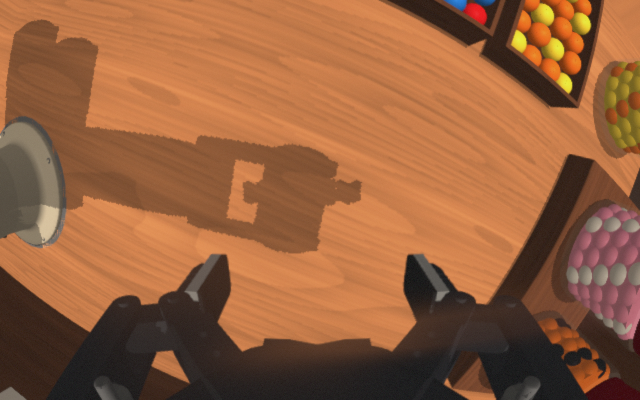

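The scene view shows the stack at (318,200), the board's cream disc at (224,247), and the pink-over-orange stack at (416,180). In the top view the red lid is at (320,207), the disc at (426,196), and the bare half at about (443,262). Next I'll refine these by segmentation.

```bash
cat > m.py <<'E'
from h import *
def blob(m,near):
    n,l,st,ce=cv2.connectedComponentsWithStats(m.astype(np.uint8))
    i=min([k for k in range(1,n) if st[k,4]>60],key=lambda k:np.hypot(*(ce[k]-near)))
    cs,_=cv2.findContours((l==i).astype(np.uint8),cv2.RETR_EXTERNAL,cv2.CHAIN_APPROX_NONE)
    e=cv2.fitEllipse(cv2.convexHull(max(cs,key=len)))
    return ce[i],e,st[i]
E
python3 - <<'E'
from m import *
for n,pr,ps in [('top',(320,206),(426,196)),('scene',(318,175),(224,247))]:
    c=ctrl.capture(n); im=c['color']; hsv=cv2.cvtColor(im,cv2.COLOR_RGB2HSV).astype(int); H,S,V=hsv[...,0],hsv[...,1],hsv[...,2]
    print(n,im[ps[1],ps[0]],im[pr[1],pr[0]],hsv[ps[1],ps[0]],hsv[pr[1],pr[0]])
    ce,e,st=blob((S<60)&(V>150),np.array(ps)); print('disc',ce,e,atz(c,e[0],10))
    dot=((H<8)|(H>172))&(S>190)&(V>180)
    ce,e,st=blob(dot,np.array(pr)); print('dot',ce,e,st,atz(c,e[0],150))
    m=((H<8)|(H>172))&(S>150)
    ce,e,st=blob(m,np.array(pr)); print('lid',ce,e,st,atz(c,e[0],150))
    for q in ['spot','orange_jar_mid','yellow_jar_mid','red_jar_mid']:
        r=ctrl.regions_of(n,q)
        for k in r[:2]:print(q,round(k['score'],2),k['uv'],k['mask'].sum())
        if q=='spot' and r:
            mm=r[0]['mask'].astype(np.uint8)
            cs,_=cv2.findContours(mm,0,1); b=max(cs,key=len); print(cv2.minAreaRect(b)); 
    cv2.imwrite(f'pics/z_{n}.png',cv2.resize(im[ps[1]-60 if n=='top' else 150:ps[1]+120,180:500,::-1],None,fx=2.4,fy=2.4,interpolation=2))
    bo=(H>9)&(H<24)&(S<135)&(V>130)
    cv2.imwrite(f'pics/bo_{n}.png',bo.astype(np.uint8)*255)
    if n=='top': print(hsv[265,443],hsv[265,520])
E
```

```text
top [203 212 182] [209   9  16] [ 39  36 212] [179 244 209]
disc [425.69682152 195.45150774] ((425.6517028808594, 195.4402618408203), (38.89617919921875, 39.72507858276367), 124.93346405029297) [ 599.46953379 -223.87486576   10.        ]
dot [319.57492355 205.58409786] ((319.5846252441406, 205.59225463867188), (20.024188995361328, 20.135385513305664), 60.43881607055664) [310 196  20  20 327] [570.17405213  -5.87822007 150.        ]
lid [319.84607543 206.98165138] ((319.87957763671875, 206.99179077148438), (33.63994216918945, 36.59781265258789), 171.24021911621094) [303 189  34  37 981] [567.73843625  -6.35992793 150.        ]
spot 0.83 [428.0, 224.6] 7315
((431.7229919433594, 227.37020874023438), (124.04498291015625, 60.90073776245117), 78.2317123413086)
red_jar_mid 0.59 [319.0, 206.4] 857
[ 18 135 204] [ 13 183 146]
scene [205 200 165] [192  39  37] [ 26  50 205] [  0 206 192]
disc [223.63029525 246.95892169] ((223.6156768798828, 246.9861297607422), (25.68920135498047, 37.80794906616211), 77.35234832763672) [ 599.3961001  -221.68103373   10.        ]
dot [318.         174.21296296] ((317.97894287109375, 174.25323486328125), (8.660959243774414, 15.032049179077148), 89.79129791259766) [311 170  15   9 108] [568.16604975  -3.43318997 150.        ]
lid [317.6779661  185.05536723] ((317.3766174316406, 185.34320068359375), (31.302141189575195, 40.333946228027344), 2.85286021232605) [304 167  28  39 885] [605.25343048 -13.2695797  150.        ]
spot 0.66 [219.5, 231.2] 4151
((219.85704040527344, 231.9501953125), (77.68994903564453, 59.10224533081055), 73.1785888671875)
orange_jar_mid 0.74 [314.8, 209.1] 403
yellow_jar_mid 0.64 [317.4, 228.0] 474
red_jar_mid 0.95 [316.0, 183.5] 863
```

```bash
ls pics
```

```text
bo_scene.png
bo_top.png
scene0.png
top0.png
wrist0.png
z_scene.png
z_top.png
```

Run:
```python
from m import *
c=ctrl.capture('top'); s=ctrl.sense()
sp=np.array([599.4,-222.8,10])
# board long axis from plywood mask
r=ctrl.regions_of('top','spot')[0]['mask'].astype(np.uint8)
cs,_=cv2.findContours(r,0,1); rc=cv2.minAreaRect(max(cs,key=len)); print(rc)
B=[atz(c,p,10) for p in cv2.boxPoints(rc)]; print(np.round(B,1))
m=np.mean(B,0); print('ctr',m, np.linalg.norm(B[0]-B[1]),np.linalg.norm(B[1]-B[2]))
h=[(B[i+1]-B[i])[:2] for i in range(3)]; L=max(h,key=np.linalg.norm); L=L/np.linalg.norm(L); L*=np.sign(L[0]); print(L,'bare',sp[:2]-130*L)
print(q2R(s['ee_rot']).round(3), s['eef_pos'])
```

```text
((432.17694091796875, 227.1383056640625), (122.6309585571289, 59.36043930053711), 77.82854461669922)
[[ 646.  -152.1   10. ]
 [ 670.7 -273.    10. ]
 [ 424.4 -316.8   10. ]
 [ 400.8 -198.4   10. ]]
ctr [ 535.46683393 -235.04724593   10.        ] 123.40218484281138 250.20873758747427
[0.98454753 0.17511758] bare [ 471.40882157 -245.56528594]
[[-0.     0.401 -0.916]
 [ 0.    -0.916 -0.401]
 [-1.    -0.     0.   ]] [ 210.59839759 -480.92649499  231.2863623 ]
```

View pics/z_scene.png

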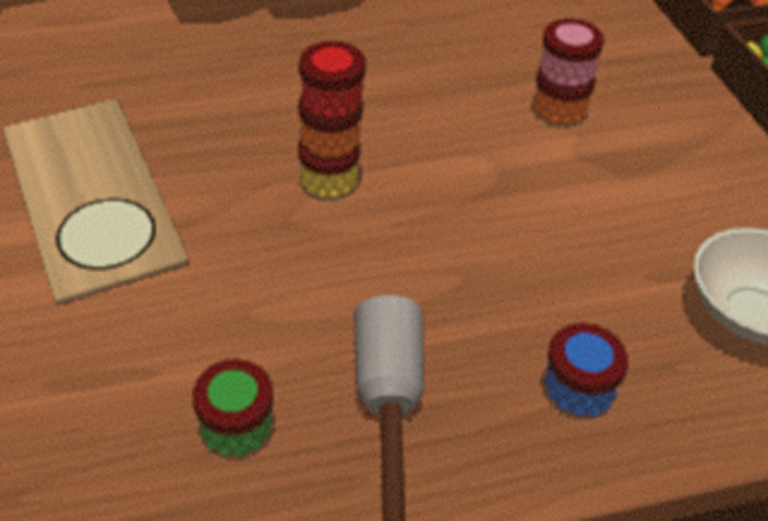

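>>> {"name": "arm_command", "arguments": {"plan": [[0, 0, 0, 0.118, 1], [0, 0, 0, 0.118, 1], [0, -0.034, -0.036, 0, 1], [0, -0.034, -0.036, 0, 1], [0, -0.034, -0.036, 0, 1], [0, -0.034, -0.036, 0, 1], [0, -0.034, -0.036, 0, 1], [0, -0.034, -0.036, 0, 1], [0, -0.034, -0.036, 0, 1], [0, -0.034, -0.036, 0, 1], [0, -0.034, -0.036, 0, 1], [0, -0.034, -0.036, 0, 1]], "squeeze": 50}}

```text
time_s: 2.85
eef_pos: [506.1, -81.4, 231.4]
ee_rot: [0.062, 0.704, 0.062, -0.704]
force: [0.3, -1.3, -0.7]
grip_width: 1.006
```

>>> {"name": "arm_command", "arguments": {"plan": [[0, -0.034, -0.036, 0, 1], [0, -0.034, -0.036, 0, 1], [0, 0, 0, 0, 1], [0, 0, 0, 0, 1]]}}

```text
time_s: 3.35
eef_pos: [563.8, -3.6, 231.1]
ee_rot: [-0.062, -0.704, -0.062, 0.705]
force: [-0.8, 0.1, 0.5]
grip_width: 0.998
```

```bash
cat > w.py <<'E'
from m import *
import sys
def colmask(im,col):
    hsv=cv2.cvtColor(im,cv2.COLOR_RGB2HSV).astype(int); H,S,V=hsv[...,0],hsv[...,1],hsv[...,2]
    return {'red':((H<5)|(H>172))&(S>180)&(V>150),'orange':(H>5)&(H<15)&(S>185)&(V>175),'yellow':(H>20)&(H<33)&(S>120)&(V>140),'disc':(S<70)&(V>150)}[col]
def wristdot(col,z,name,near=None):
    s=ctrl.sense(); c=save('wrist',name)
    T=q2R(s['ee_rot']); H=np.array(c['hand_eye'])
    m=colmask(c['color'],col)
    ce,e,st=blob(m,near if near is not None else np.array([316,204]))
    # contour projected on plane, circle fit
    n,l=cv2.connectedComponents(m.astype(np.uint8)); 
    P=atz(c,e[0],z,s); d=P-np.array(s['eef_pos'])
    print('eef',s['eef_pos'].round(1),'px',np.round(e[0],1),np.round(e[1],1),'world',P.round(1),'tool offs',(T.T@d).round(1),'force',s['force'].round(1),'grip',round(s['grip_width'],3),'t',s['time_s'])
    return P
def topdot(cam,col,z,near):
    c=ctrl.capture(cam); ce,e,st=blob(colmask(c['color'],col),np.array(near)); print(cam,np.round(e[0],1),np.round(e[1],1),atz(c,e[0],z).round(1))
E
python3 -c "
from w import *
wristdot('red',150,'w1.png')
print(q2R(ctrl.sense()['ee_rot']).round(3))
"
```

```text
eef [563.8  -3.6 231.1] px [320.9 203.4] [46.3 47.7] world [570.   -5.2 150. ] tool offs [81.1  2.6 -5.8] force [-0.8  0.1  0.5] grip 0.998 t 3.35
[[-0.     0.175 -0.985]
 [-0.    -0.985 -0.175]
 [-1.     0.     0.   ]]
```

View pics/w1.png

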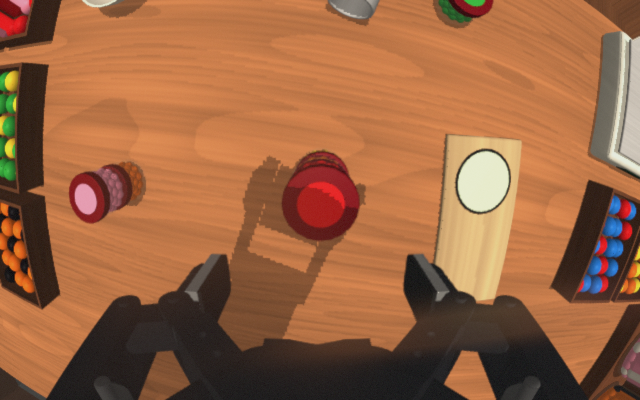

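The wrist view shows the red lid at (321,203). Its position, (570, -5), agrees with the top and scene views. The jar is clear to grasp.

>>> {"name": "arm_command", "arguments": {"plan": [[0.02, 0.0026, -0.006, 0, 1], [0.03, 0, 0, 0, 1], [0.03, 0, 0, 0, 1], [0.025, 0, 0, 0, 1], [0.015, 0, 0, 0, 1], [0.008, 0, 0, 0, 1], [0, 0, 0, 0, 1]]}}

```text
time_s: 4.28
eef_pos: [570.5, -5.1, 103.5]
ee_rot: [0.062, 0.704, 0.062, -0.704]
force: [-0.0, 0.6, 0.7]
grip_width: 1.0
```

>>> {"name": "arm_command", "arguments": {"plan": [[0, 0, 0, 0, 0.6], [0, 0, 0, 0, 0.5], [0, 0, 0, 0, 0.4], [0, 0, 0, 0, 0.4], [0, 0, 0, 0, 0.4], [0, 0, 0, 0, 0.4]], "squeeze": 40}}

```text
time_s: 5.03
eef_pos: [571.0, -5.0, 104.3]
ee_rot: [0.063, 0.705, 0.062, -0.704]
force: [-0.4, -0.9, 6.4]
grip_width: 0.694
```

```bash
python3 -c "
from w import *
wristdot('red',150,'w2.png')
c=save('scene','s2.png')
cv2.imwrite('pics/s2z.png',cv2.resize(cv2.imread('pics/s2.png')[100:260,200:440],None,fx=3,fy=3))
"
```

```text
eef [571.   -5.  104.3] px [319.4 218.6] [11.2 15.7] world [607.6   1.3 150. ] tool offs [-45.7   0.3 -37.3] force [-0.4 -0.9  6.4] grip 0.694 t 5.025
```

View pics/s2z.png

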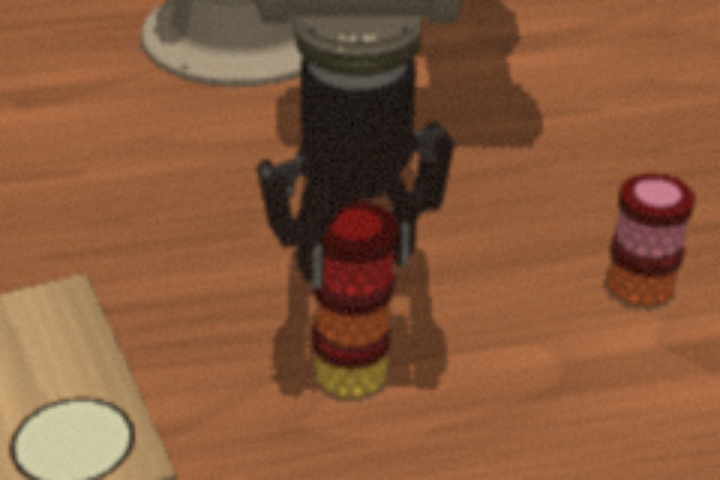

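View pics/w2.png

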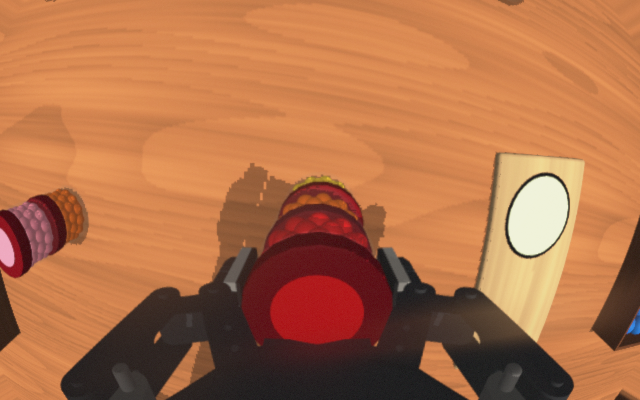

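The red jar is gripped: the width reads 59 mm and the pads sit only on the red jar. Lifting.

>>> {"name": "arm_command", "arguments": {"plan": [[-0.005, 0, 0, 0, 0.4], [-0.012, 0, 0, 0, 0.4], [-0.022, 0, 0, 0, 0.4], [-0.022, 0, 0, 0, 0.4], [0, 0, 0, 0, 0.4]], "squeeze": 40}}

```text
time_s: 5.75
eef_pos: [571.2, -4.9, 166.0]
ee_rot: [0.063, 0.706, 0.062, -0.703]
force: [-0.1, 0.9, -1.9]
grip_width: 0.694
```

```bash
python3 -c "
from w import *
s=ctrl.sense();print(s['force'],s['eef_pos'],s['grip_width'])
c=save('scene','s3.png');c=save('wrist','w3.png')
cv2.imwrite('pics/s3z.png',cv2.resize(cv2.imread('pics/s3.png')[100:260,200:440],None,fx=3,fy=3))
"
```

```text
[-0.09949236  0.88455344 -1.94843611] [571.18351402  -4.88631923 166.03604158] 0.69356694232268
```

View pics/s3z.png

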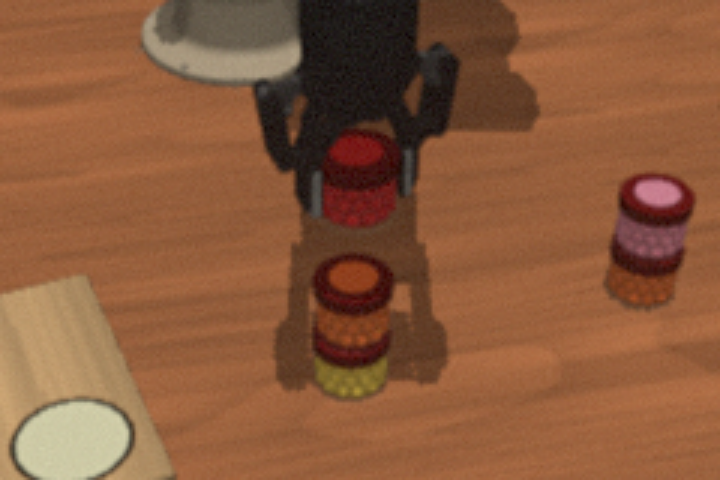

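Only the red jar lifted; orange and yellow stay in place. Carrying red to the bare half.

>>> {"name": "arm_command", "arguments": {"plan": [[-0.01, 0.011, 0.007, 0, 0.4], [0, 0.022, 0.014, 0, 0.4], [0, 0.033, 0.021, 0, 0.4], [0, 0.0385, 0.0245, 0, 0.4], [0, 0.0385, 0.0245, 0, 0.4], [0, 0.033, 0.021, 0, 0.4], [0, 0.022, 0.014, 0, 0.4], [0, 0.011, 0.007, 0, 0.4], [0, 0.011, 0.007, 0, 0.4], [0, 0, 0, 0, 0.4]]}}

```text
time_s: 7.1
eef_pos: [471.2, -246.3, 174.3]
ee_rot: [-0.062, -0.704, -0.062, 0.704]
force: [-0.3, 0.3, -1.5]
grip_width: 0.698
```

```bash
python3 -c "
from w import *
wristdot('disc',10,'w4.png',np.array([320,60]))
topdot('top','orange',100,(320,206)); topdot('scene','orange',100,(318,192))
topdot('top','disc',10,(426,196)); topdot('scene','disc',10,(224,247))
s=ctrl.sense(); print(q2R(s['ee_rot']).round(4))
"
```

```text
eef [ 471.2 -246.3  174.3] px [316.4  58.3] [79.8 84.5] world [ 597.7 -223.2   10. ] tool offs [ 164.3   -0.5 -128.5] force [-0.3  0.3 -1.5] grip 0.698 t 7.1
top [332.1 194.1] [11.5 23.3] [595.2 -29.  100. ]
scene [317.4 191.9] [ 9.1 15.2] [565.5  -3.9 100. ]
top [425.7 195.5] [39.  39.9] [ 599.4 -223.9   10. ]
scene [223.6 246.9] [25.8 37.8] [ 599.2 -221.7   10. ]
[[ 0.000e+00  1.768e-01 -9.842e-01]
 [ 1.000e-04 -9.842e-01 -1.768e-01]
 [-1.000e+00 -1.000e-04 -1.000e-04]]
```

View pics/w4.png

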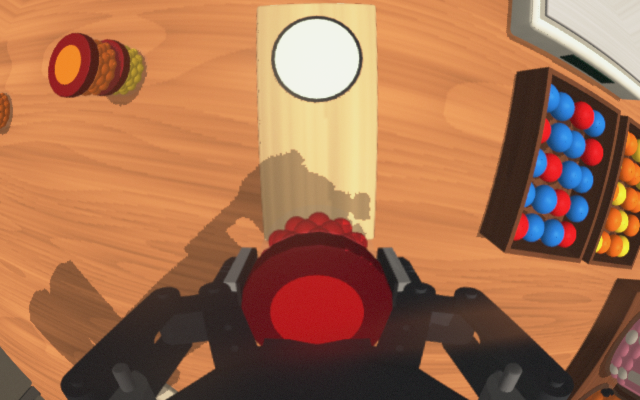

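Aligned above the bare half of the board: the disc is at (316,58) and lined up with the board axis. Lowering.

>>> {"name": "arm_command", "arguments": {"plan": [[0.015, 0, 0, 0, 0.4], [0.03, 0, 0, 0, 0.4], [0.035, 0, 0, 0, 0.4], [0.03, 0, 0, 0, 0.4], [0.02, 0, 0, 0, 0.4], [0.012, 0, 0, 0, 0.4], [0.008, 0, 0, 0, 0.4], [0.005, 0, 0, 0, 0.4], [0, 0, 0, 0, 0.4]]}}

```text
time_s: 8.48
eef_pos: [471.4, -246.0, 19.4]
ee_rot: [0.062, 0.704, 0.062, -0.704]
force: [-0.0, 0.2, -2.6]
grip_width: 0.691
```

>>> {"name": "arm_command", "arguments": {"plan": [[0.002, 0, 0, 0, 0.4], [0.0015, 0, 0, 0, 0.4], [0.0015, 0, 0, 0, 0.4], [0, 0, 0, 0, 0.4]]}}

```text
time_s: 8.98
eef_pos: [471.4, -246.0, 14.3]
ee_rot: [0.062, 0.704, 0.062, -0.704]
force: [-0.2, 0.3, -2.0]
grip_width: 0.693
```

>>> {"name": "arm_command", "arguments": {"plan": [[0.001, 0, 0, 0, 0.4], [0, 0, 0, 0, 0.4]]}}

```text
time_s: 9.22
eef_pos: [471.4, -246.1, 14.2]
ee_rot: [0.062, 0.704, 0.062, -0.704]
force: [-4.0, 1.8, 9.7]
grip_width: 0.689
```

Contact, 9.7 N. Releasing and moving back up.

>>> {"name": "arm_command", "arguments": {"plan": [[0, 0, 0, 0, 0.8], [0, 0, 0, 0, 1], [0, 0, 0, 0, 1], [0, 0, 0, 0, 1], [-0.01, 0, 0, 0, 1], [-0.03, 0, 0, 0, 1], [-0.045, 0, 0, 0, 1], [-0.05, 0, 0, 0, 1], [-0.045, 0, 0, 0, 1]]}}

```text
time_s: 10.35
eef_pos: [471.3, -245.9, 195.9]
ee_rot: [0.063, 0.705, 0.062, -0.704]
force: [0.6, -0.2, 0.3]
grip_width: 1.002
```

>>> {"name": "arm_command", "arguments": {"plan": [[0, -0.022, -0.014, 0, 1], [0, -0.033, -0.021, 0, 1], [0, -0.044, -0.028, 0, 1], [0, -0.044, -0.028, 0, 1], [0, -0.044, -0.028, 0, 1], [0, -0.022, -0.014, 0, 1], [0, -0.011, -0.007, 0, 1], [0, 0, 0, 0, 1]]}}

```text
time_s: 11.35
eef_pos: [570.4, -4.8, 193.5]
ee_rot: [0.063, 0.704, 0.063, -0.704]
force: [0.1, -0.4, 1.3]
grip_width: 1.001
```

```bash
python3 -c "
from w import *
wristdot('orange',100,'w5.png')
for q in ['red_jar_mid','orange_jar_mid']: print([ (k['uv'],round(k['score'],2)) for k in ctrl.place_of('wrist',q)])
"
```

```text
eef [570.4  -4.8 193.5] px [317.4 211.1] [41.5 43.2] world [566.4  -5.6 100. ] tool offs [93.5  0.   4.2] force [ 0.1 -0.4  1.3] grip 1.001 t 11.35
[([484.7, 293.5], 0.91)]
[([316.2, 200.1], 0.67)]
```

View pics/w5.png

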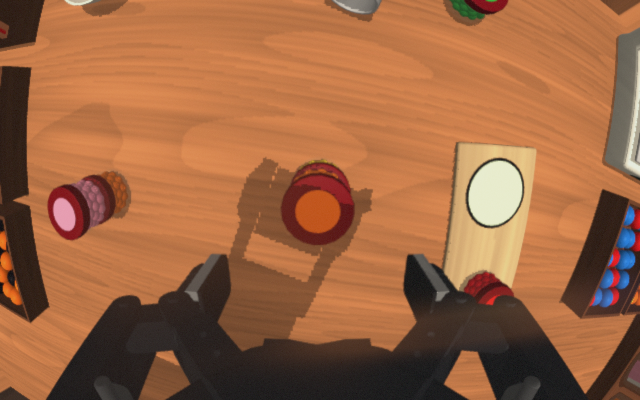

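The orange lid is at (317,211), about 4 mm nearer the base than the red one was. Red is standing on the board. Correcting for the offset and grasping orange.

>>> {"name": "arm_command", "arguments": {"plan": [[0.02, 0.0005, 0.004, 0, 1], [0.03, 0, 0, 0, 1], [0.03, 0, 0, 0, 1], [0.03, 0, 0, 0, 1], [0.02, 0, 0, 0, 1], [0.009, 0, 0, 0, 1], [0, 0, 0, 0, 1]]}}

```text
time_s: 12.38
eef_pos: [566.6, -6.5, 54.4]
ee_rot: [-0.062, -0.704, -0.062, 0.704]
force: [-0.1, 0.4, 0.1]
grip_width: 1.0
```

>>> {"name": "arm_command", "arguments": {"plan": [[0, 0, 0, 0, 0.6], [0, 0, 0, 0, 0.5], [0, 0, 0, 0, 0.4], [0, 0, 0, 0, 0.4], [0, 0, 0, 0, 0.4], [0, 0, 0, 0, 0.4]], "squeeze": 40}}

```text
time_s: 13.12
eef_pos: [567.1, -6.1, 55.4]
ee_rot: [0.063, 0.705, 0.062, -0.704]
force: [-1.4, -0.2, 6.2]
grip_width: 0.692
```

```bash
python3 -c "
from w import *
c=save('scene','s6.png')
cv2.imwrite('pics/s6z.png',cv2.resize(cv2.imread('pics/s6.png')[130:270,170:410],None,fx=3,fy=3))
"
```

```text
(no output)
```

View pics/s6z.png

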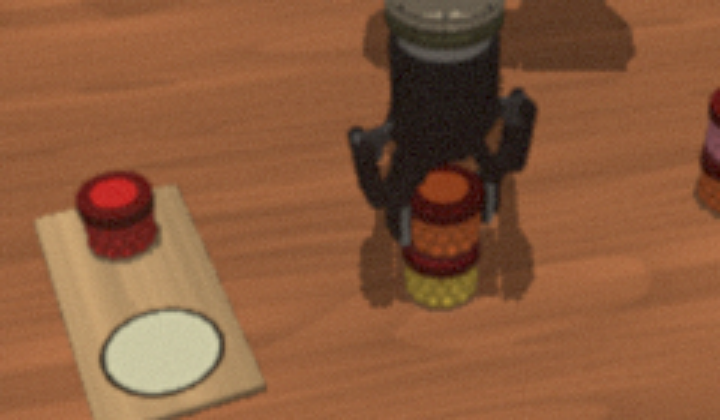

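Red is standing on the bare half and orange is gripped. Lifting and carrying it over to the disc.

>>> {"name": "arm_command", "arguments": {"plan": [[-0.005, 0, 0, 0, 0.4], [-0.012, 0, 0, 0, 0.4], [-0.025, 0, 0, 0, 0.4], [-0.03, 0, 0, 0, 0.4], [-0.028, 0, 0, 0, 0.4], [-0.015, 0, 0, 0, 0.4], [0, 0, 0, 0, 0.4]]}}

```text
time_s: 14.05
eef_pos: [566.9, -6.0, 170.0]
ee_rot: [0.063, 0.705, 0.062, -0.704]
force: [0.7, 0.8, -1.9]
grip_width: 0.696
```

>>> {"name": "arm_command", "arguments": {"plan": [[0, 0.015, 0.0005, 0, 0.4], [0, 0.025, 0.001, 0, 0.4], [0, 0.034, 0.001, 0, 0.4], [0, 0.036, 0.001, 0, 0.4], [0, 0.036, 0.001, 0, 0.4], [0, 0.034, 0.001, 0, 0.4], [0, 0.025, 0.001, 0, 0.4], [0, 0.014, 0.0005, 0, 0.4], [0, 0, 0, 0, 0.4]]}}

```text
time_s: 15.18
eef_pos: [597.9, -223.5, 168.4]
ee_rot: [-0.062, -0.704, -0.062, 0.705]
force: [0.2, -0.2, -2.6]
grip_width: 0.692
```

```bash
python3 -c "
from w import *
s=ctrl.sense(); print(s['eef_pos'],s['time_s'])
save('wrist','w7.png')
topdot('scene','yellow',50,(318,210))
c=save('scene','s7.png')
cv2.imwrite('pics/s7z.png',cv2.resize(cv2.imread('pics/s7.png')[130:270,170:410],None,fx=3,fy=3))
topdot('top','yellow',50,(321,207)); save('top','t7.png')
"
```

```text
[ 597.90301737 -223.51918743  168.37418454] 15.175
scene [316.6 209.7] [10.5 15.9] [567.6  -5.9  50. ]
top [321.2 210.1] [18.2 18.7] [569.2  -8.5  50. ]
```

View pics/s7z.png

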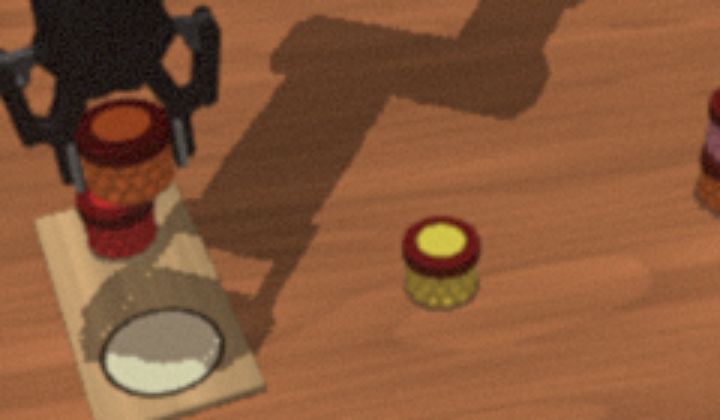

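View pics/w7.png

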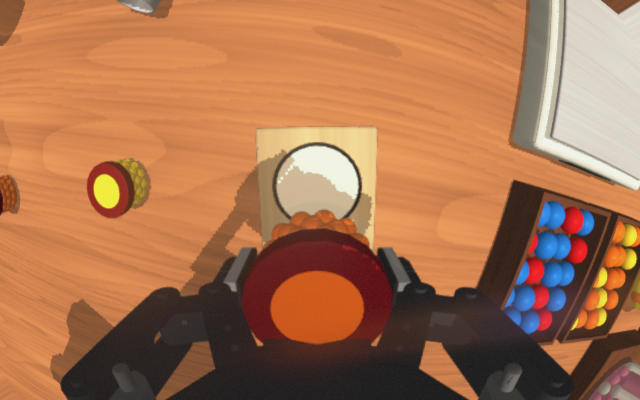

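View pics/t7.png

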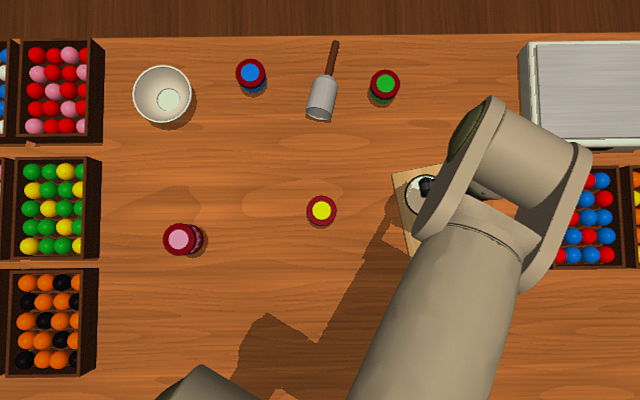

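Orange is held cleanly and the yellow jar hasn't moved: I read (567.6, -5.9) from the scene view and (569.2, -8.5) from the top view. I'll check the disc centre using its rim in the wrist view.

```bash
python3 -c "
from w import *
s=ctrl.sense(); c=ctrl.capture('wrist'); T=q2R(s['ee_rot'])
for p in [(273.5,185),(361,185),(317,142.5)]:
    P=atz(c,p,10,s); print((T.T@(P-s['eef_pos'])).round(1))
g=cv2.cvtColor(c['color'],cv2.COLOR_RGB2GRAY); print(g[136:152,317], g[185,266:282], g[185,352:368])
"
```

```text
[159.4 -43.8  -2.6]
[159.4  44.1  -2.4]
[ 1.594e+02 -1.000e-01 -4.490e+01]
[215 213 215 214 214 211 169 113  72  83 161 234 240 240 241 241] [131 133 133 135 136 136 134 109  83  64  66  96 166 185 186 187] [240 241 240 240 240 239 220 147  65  53  97 182 210 213 213 213]
```

>>> {"name": "arm_command", "arguments": {"plan": [[0.015, 0, -0.0015, 0, 0.4], [0.03, 0, 0, 0, 0.4], [0.035, 0, 0, 0, 0.4], [0.03, 0, 0, 0, 0.4], [0.018, 0, 0, 0, 0.4], [0.01, 0, 0, 0, 0.4], [0.006, 0, 0, 0, 0.4], [0.003, 0, 0, 0, 0.4], [0, 0, 0, 0, 0.4]]}}

```text
time_s: 16.6
eef_pos: [599.9, -222.6, 22.7]
ee_rot: [0.063, 0.705, 0.062, -0.704]
force: [0.0, 0.1, -2.3]
grip_width: 0.693
```

>>> {"name": "arm_command", "arguments": {"plan": [[0.002, 0, 0, 0, 0.4], [0.0015, 0, 0, 0, 0.4], [0.001, 0, 0, 0, 0.4], [0, 0, 0, 0, 0.4]]}}

```text
time_s: 17.1
eef_pos: [599.7, -222.5, 17.7]
ee_rot: [-0.062, -0.704, -0.062, 0.704]
force: [-0.9, 0.8, -1.9]
grip_width: 0.69
```

>>> {"name": "arm_command", "arguments": {"plan": [[0.001, 0, 0, 0, 0.4], [0.001, 0, 0, 0, 0.4], [0, 0, 0, 0, 0.4]]}}

```text
time_s: 17.48
eef_pos: [599.7, -222.5, 15.7]
ee_rot: [-0.062, -0.704, -0.062, 0.704]
force: [-0.2, 0.4, -1.5]
grip_width: 0.695
```

>>> {"name": "arm_command", "arguments": {"plan": [[0.001, 0, 0, 0, 0.4], [0, 0, 0, 0, 0.4]]}}

```text
time_s: 17.73
eef_pos: [599.8, -222.6, 15.4]
ee_rot: [0.063, 0.704, 0.062, -0.704]
force: [-2.8, 1.7, 5.5]
grip_width: 0.693
```

Contact. Releasing, rising, and moving back over red.

>>> {"name": "arm_command", "arguments": {"plan": [[0, 0, 0, 0, 0.8], [0, 0, 0, 0, 1], [0, 0, 0, 0, 1], [0, 0, 0, 0, 1], [-0.01, 0, 0, 0, 1], [-0.03, 0, 0, 0, 1], [-0.045, 0, 0, 0, 1], [-0.04, 0, 0, 0, 1], [-0.02, 0, 0, 0, 1], [0, 0, 0, 0, 1]]}}

```text
time_s: 18.98
eef_pos: [600.3, -222.9, 161.8]
ee_rot: [0.063, 0.705, 0.062, -0.703]
force: [-0.2, 0.2, 0.2]
grip_width: 1.001
```

```bash
python3 -c "
from w import *
wristdot('orange',60,'w8.png')
"
```

```text
eef [ 600.3 -222.9  161.8] px [316.1 204.4] [41.4 43. ] world [ 599.5 -222.3   60. ] tool offs [101.8  -1.    1. ] force [-0.2  0.2  0.2] grip 1.001 t 18.975
```

View pics/w8.png

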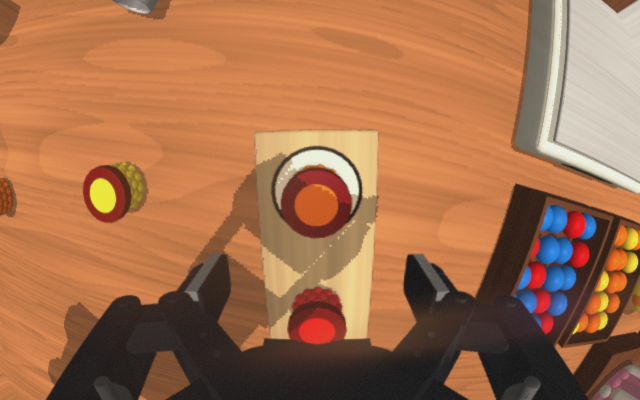

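>>> {"name": "arm_command", "arguments": {"plan": [[0, 0, 0.02, 0, 1], [0, 0, 0.03, 0, 1], [0, 0, 0.035, 0, 1], [0, 0, 0.03, 0, 1], [0, 0, 0.015, 0, 1], [0, 0, 0, 0, 1]]}}

```text
time_s: 19.77
eef_pos: [471.5, -245.5, 159.5]
ee_rot: [-0.062, -0.704, -0.062, 0.705]
force: [-0.0, -1.2, 0.6]
grip_width: 0.998
```

```bash
python3 -c "
from w import *
wristdot('red',60,'w9.png')
topdot('top','orange',60,(426,196));topdot('scene','orange',60,(224,232)); topdot('top','disc',10,(426,196))
save('top','t9.png')
save('scene','s9.png')
cv2.imwrite('pics/s9z.png',cv2.resize(cv2.imread('pics/s9.png')[130:270,170:410],None,fx=3,fy=3))
"
```

```text
eef [ 471.5 -245.5  159.5] px [321.6 202.1] [42.7 56.3] world [ 473.6 -248.6   60. ] tool offs [99.5  3.5 -1.6] force [-0.  -1.2  0.6] grip 0.998 t 19.775
top [376.6 161.5] [ 56. 376.] [ 662.2 -117.9   60. ]
scene [220.8 230.2] [10.6 16.4] [ 598.6 -220.8   60. ]
top [425.6 195.5] [38.8 39.8] [ 599.4 -223.8   10. ]
```

View pics/s9z.png

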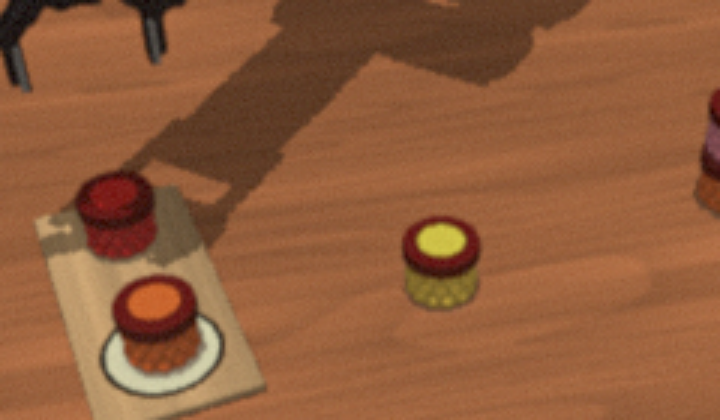

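View pics/w9.png

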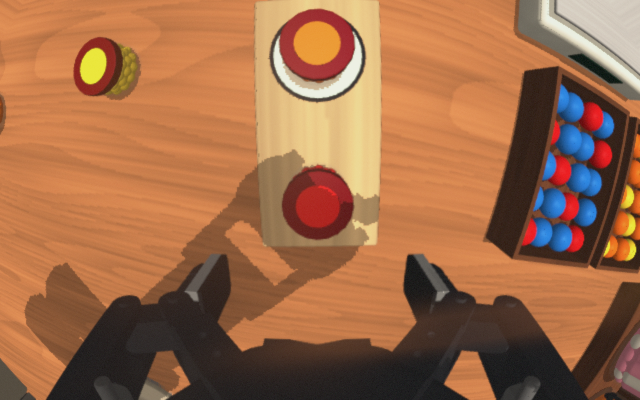

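Orange is centred on the disc: (599.5, -222.3) against a disc centre of about (599.4, -223). Red's dot is at (318,207), directly below the gripper. Grasping red.

>>> {"name": "arm_command", "arguments": {"plan": [[0.02, 0.0005, 0.0015, 0, 1], [0.035, 0, 0, 0, 1], [0.035, 0, 0, 0, 1], [0.03, 0, 0, 0, 1], [0.016, 0, 0, 0, 1], [0.008, 0, 0, 0, 1], [0, 0, 0, 0, 1]]}}

```text
time_s: 20.95
eef_pos: [470.6, -246.3, 16.1]
ee_rot: [0.063, 0.704, 0.062, -0.704]
force: [0.9, -0.5, 0.2]
grip_width: 1.002
```

>>> {"name": "arm_command", "arguments": {"plan": [[0, 0, 0, 0, 0.6], [0, 0, 0, 0, 0.5], [0, 0, 0, 0, 0.4], [0, 0, 0, 0, 0.4], [0, 0, 0, 0, 0.4], [0, 0, 0, 0, 0.4]], "squeeze": 40}}

```text
time_s: 21.7
eef_pos: [470.8, -246.5, 16.8]
ee_rot: [0.063, 0.705, 0.062, -0.704]
force: [-1.5, 0.4, 6.4]
grip_width: 0.695
```

>>> {"name": "arm_command", "arguments": {"plan": [[-0.005, 0, 0, 0, 0.4], [-0.012, 0, 0, 0, 0.4], [-0.03, 0, 0, 0, 0.4], [-0.04, 0, 0, 0, 0.4], [-0.04, 0, 0, 0, 0.4], [-0.02, 0, 0, 0, 0.4], [0, 0, 0, 0, 0.4]]}}

```text
time_s: 22.58
eef_pos: [470.8, -246.5, 164.5]
ee_rot: [0.063, 0.705, 0.062, -0.704]
force: [-0.3, -0.1, -2.0]
grip_width: 0.696
```

```bash
python3 -c "
from w import *
wristdot('yellow',50,'w10.png',np.array([90,60]))
topdot('scene','orange',60,(224,232))
topdot('scene','yellow',50,(318,210)); topdot('top','yellow',50,(321,207))
"
```

```text
eef [ 470.8 -246.5  164.5] px [94.9 65.4] [24.9 36.2] world [568.3  -8.5  50. ] tool offs [ 114.2 -217.4 -137.6] force [-0.3 -0.1 -2. ] grip 0.696 t 22.575
scene [220.8 230.1] [10.7 16.5] [ 598.5 -220.9   60. ]
scene [316.4 209.7] [10.8 15.8] [567.3  -6.2  50. ]
top [321.2 210.1] [18.2 18.7] [569.2  -8.5  50. ]
```

View pics/w10.png

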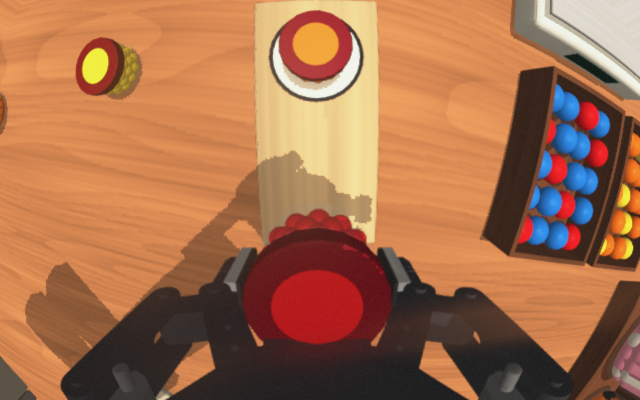

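Red is held, and orange still stands on the disc at (316,45). The yellow dot is at (95,65). I'll approach yellow but stop 50 mm short for a closer look.

>>> {"name": "arm_command", "arguments": {"plan": [[0, -0.011, -0.004, 0, 0.4], [0, -0.022, -0.009, 0, 0.4], [0, -0.034, -0.014, 0, 0.4], [0, -0.0405, -0.017, 0, 0.4], [0, -0.04, -0.017, 0, 0.4], [0, -0.034, -0.014, 0, 0.4], [0, -0.022, -0.009, 0, 0.4], [0, -0.014, -0.004, 0, 0.4], [0, 0, 0, 0, 0.4], [0, 0, 0, 0, 0.4]]}}

```text
time_s: 24.02
eef_pos: [518.6, -17.2, 162.7]
ee_rot: [-0.062, -0.704, -0.062, 0.704]
force: [0.3, -1.2, -1.8]
grip_width: 0.693
```

```bash
python3 -c "
from w import *
wristdot('yellow',50,'w11.png',np.array([317,150]))
"
```

```text
eef [518.6 -17.2 162.7] px [316.  140.7] [43.5 44.1] world [568.   -7.5  50. ] tool offs [112.7  -1.  -50.3] force [ 0.3 -1.2 -1.8] grip 0.693 t 24.025
```

View pics/w11.png

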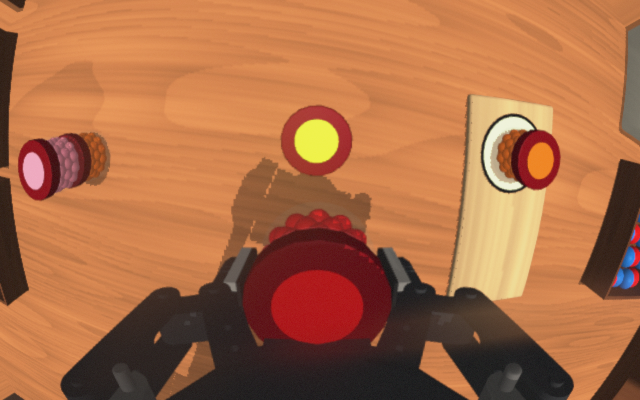

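Yellow's lid is at (316,141), 50.3 mm ahead and centred sideways. Moving over it and lowering.

>>> {"name": "arm_command", "arguments": {"plan": [[0, -0.0005, -0.01, 0, 0.4], [0, 0, -0.02, 0, 0.4], [0, 0, -0.0155, 0, 0.4], [0, 0, -0.005, 0, 0.4], [0.012, 0, 0, 0, 0.4], [0.025, 0, 0, 0, 0.4], [0.028, 0, 0, 0, 0.4], [0.018, 0, 0, 0, 0.4], [0.01, 0, 0, 0, 0.4], [0.003, 0, 0, 0, 0.4], [0, 0, 0, 0, 0.4], [0, 0, 0, 0, 0.4]]}}

```text
time_s: 25.58
eef_pos: [568.7, -7.3, 67.4]
ee_rot: [0.063, 0.705, 0.062, -0.704]
force: [0.7, -0.9, -1.6]
grip_width: 0.694
```

```bash
python3 -c "
from w import *
s=ctrl.sense(); print(s['eef_pos'])
save('wrist','w12.png');save('scene','s12.png')
cv2.imwrite('pics/s12z.png',cv2.resize(cv2.imread('pics/s12.png')[130:250,240:400],None,fx=4.5,fy=4.5,interpolation=2))
"
```

```text
[568.6753741   -7.27192759  67.4343954 ]
```

View pics/s12z.png

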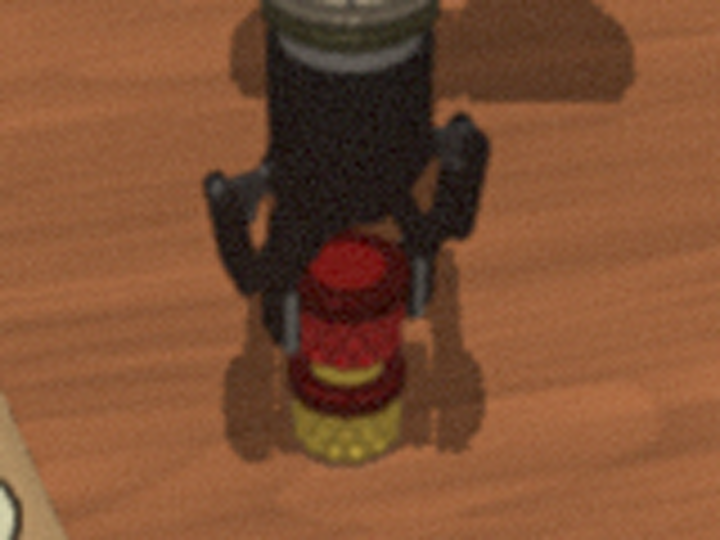

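View pics/w12.png

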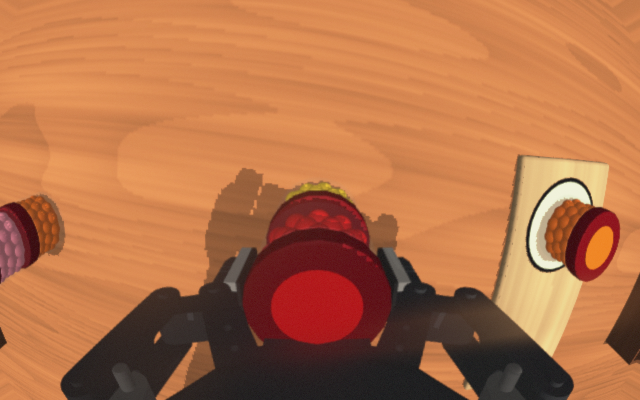

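Red is aligned above yellow. Lowering in small steps.

>>> {"name": "arm_command", "arguments": {"plan": [[0.003, 0, 0, 0, 0.4], [0.003, 0, 0, 0, 0.4], [0.002, 0, 0, 0, 0.4], [0.001, 0, 0, 0, 0.4], [0, 0, 0, 0, 0.4]]}}

```text
time_s: 26.3
eef_pos: [568.4, -7.2, 57.7]
ee_rot: [-0.062, -0.704, -0.062, 0.704]
force: [0.2, -0.0, -1.8]
grip_width: 0.693
```

>>> {"name": "arm_command", "arguments": {"plan": [[0.001, 0, 0, 0, 0.4], [0.001, 0, 0, 0, 0.4]]}}

```text
time_s: 26.55
eef_pos: [568.6, -7.2, 56.8]
ee_rot: [0.063, 0.705, 0.062, -0.704]
force: [-5.4, 1.7, 12.9]
grip_width: 0.692
```

Contact. Releasing gently.

>>> {"name": "arm_command", "arguments": {"plan": [[0, 0, 0, 0, 0.4], [0, 0, 0, 0, 0.8], [0, 0, 0, 0, 1], [0, 0, 0, 0, 1], [0, 0, 0, 0, 1], [-0.01, 0, 0, 0, 1], [-0.03, 0, 0, 0, 1], [-0.045, 0, 0, 0, 1], [-0.04, 0, 0, 0, 1], [-0.02, 0, 0, 0, 1], [0, 0, 0, 0, 1]]}}

```text
time_s: 27.92
eef_pos: [568.9, -7.3, 202.6]
ee_rot: [0.063, 0.706, 0.062, -0.703]
force: [-0.1, 0.5, -0.3]
grip_width: 1.003
```

```bash
python3 -c "
from w import *
wristdot('red',100,'w13.png',np.array([317,204]))
"
```

```text
eef [568.9  -7.3 202.6] px [316.9 203.9] [41.5 43.8] world [568.4  -7.2 100. ] tool offs [102.6  -0.4   0.8] force [-0.1  0.5 -0.3] grip 1.003 t 27.925
```

>>> {"name": "arm_command", "arguments": {"plan": [[-0.01, 0, 0.04, 0, 1], [-0.01, 0, 0.05, 0, 1], [0, 0, 0.05, 0, 1], [0, 0, 0.03, 0, 1], [0, 0, 0, 0, 1]]}}

```text
time_s: 28.6
eef_pos: [399.5, -37.1, 220.1]
ee_rot: [-0.062, -0.704, -0.062, 0.705]
force: [1.1, -0.4, 0.4]
grip_width: 0.998
```

```bash
python3 -c "
from w import *
topdot('top','red',100,(320,207));topdot('scene','red',100,(318,190)); topdot('top','orange',60,(426,196)); topdot('scene','orange',60,(224,232))
c=save('wrist','w14.png');c=save('scene','s14.png');save('top','t14.png')
cv2.imwrite('pics/s14z.png',cv2.resize(cv2.imread('pics/s14.png')[150:270,190:350],None,fx=4.5,fy=4.5,interpolation=2))
"
```

```text
top [320.9 208.7] [19.6 20. ] [568.4  -8.  100. ]
scene [316.7 192.3] [10.2 15.5] [566.8  -5.6 100. ]
top [388.5 218.9] [30.7 34.9] [ 549.9 -138.6   60. ]
scene [220.8 230.2] [10.4 16.5] [ 598.6 -220.8   60. ]
```

View pics/s14z.png

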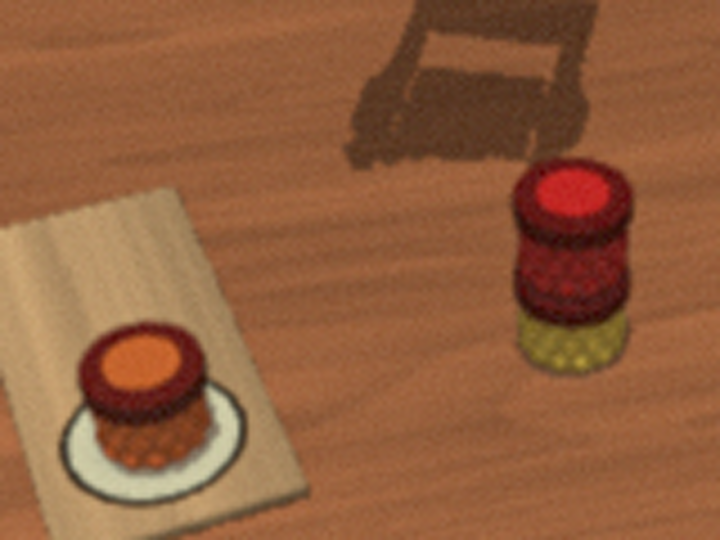

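View pics/w13.png

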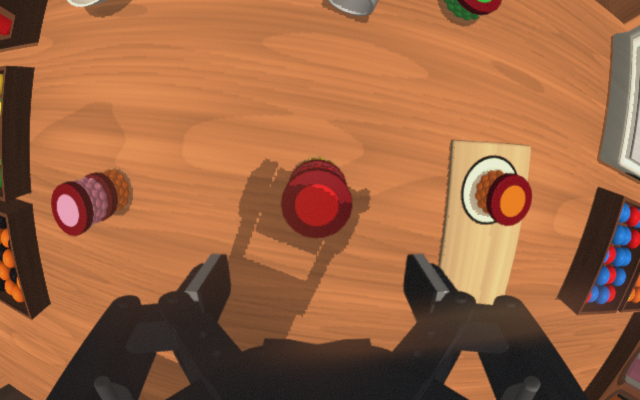

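View pics/t14.png

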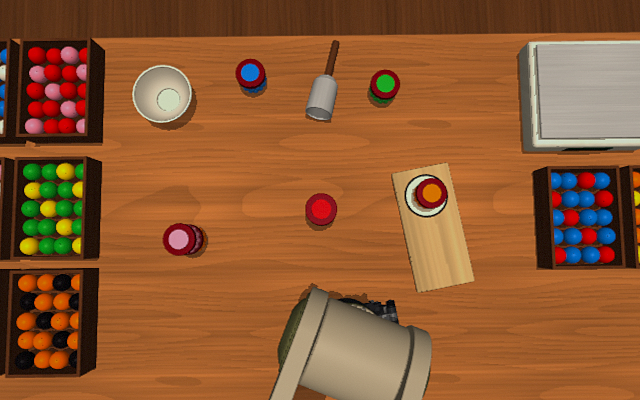

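Red is within about 1 mm of yellow in both cameras, and orange is centred on the disc in both views. The gripper is clear, so I'm handing in.

```bash
python3 -c "
from rig import ctrl
print(ctrl.finish_job())"
```

```text
the job is handed in; nothing more can be done
None
```

The orange jar is standing in the middle of the cream disc, the red jar is stacked back on the yellow one, and I handed the job in at about 29 s. I parked red on the board's bare half while I moved orange, and each jar was lowered until the force reading showed contact before I let go.

- **Orange:** the wrist camera put it at (599.5, -222.3), with the disc centre at about (599.4, -223), so it is within about 1 mm.
- **Red on yellow:** red's dot came out within 1 mm of yellow's in both the top and scene cameras.
- **Yellow:** it stayed in place. It stood in the same spot in the pictures taken before red went back on, and lay under red as aimed at the end.
- **All three jars:** they were upright in the last pictures and the gripper was clear.

**Checks that disagreed or failed:**
- The scene camera read about 2 mm off the other two throughout, which is within its calibration.
- The colour detection of the orange dot in the top view failed twice, because it caught other things. I judged that jar by eye there and by the wrist and scene readings.

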